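# Scan a glaze canister out of stock and pack it

## Robot

A 6-joint arm with a two-finger parallel gripper is mounted at the origin on the work surface. World frame = base frame: x ahead of the robot, y to its left, z up, the work surface at z = 0. Lengths are in m, angles in rad, forces in N, time in s.
With the tool pointing down it reaches from about 0.375 to 0.9 m from the base axis. Payload 3.1 kg.
Tool frame: the origin (TCP) lies between the finger pads; the fingertips stand 8 mm ahead of it and the grasp point (between the pads) lies 11 mm behind it; z points along the fingers, y is the line along which they close (so a half turn about z gives the same grasp; the last joint's range is limited). The gripper opens to 87 mm and grips with 3 to 60 N. Pads are 19 mm wide; open, the fingers measure 117 mm over their backs; the gripper's body (75 mm by 190 mm) begins 51 mm behind the grasp point.
Start: joints at [-1.431, 0.527, 1.433, -0, 1.181, -0.178], TCP at [0.195, -0.594, 0.231] pointing down, gripper open.
Joint ranges: [-3.08, 3.08], [-0.75, 2.2], [0.22, 2.44], [-1.43, 4.57], [0, 2.65], [-2.85, 2.85]. Speed limits (rad/s): [2.79, 2.79, 3.14, 3.14, 3.14, 3.14].

## Interface

Orientations are given as a unit quaternion [x, y, z, w].
In Python, from rig import robot gives the robot as it stands.
- The arm moves only by the tool move_arm, never from a script. Its argument "motion" is text: rows parted by semicolons, each of 5 numbers parted by spaces: the opening, from -1 (shut) to 1 (fully open), then the shift along the tool's x, y, z normalised to -1 to 1, where 1 is 0.2 m, then the turn about the tool's z normalised to -1 to 1, where 1 is pi rad. A call has 1 to 12 rows; each row is the pose to reach, as a shift and turn from the pose commanded when the call began, along the tool's axes at that moment, turning the shorter way round; what a row does not reach only later rows make up. A row lasts 1/12 s, in which the tool goes at most 41.7 mm and 7.16 degrees, less where a joint would pass 70% of its speed; a pose out of reach is approached as far as the arm can. A call with a number of a shift or a turn outside -1 to 1 is refused whole. A call with a gripper value outside its range is refused whole. The fingers move at their own pace and stop on an object; "newtons" is the grip in N (left out, the last holds). Time passes only in rows, so rows that repeat a pose let the fingers close. It gives the time, the measured TCP pose, the force, the opening and the grip force at its end, in the units of the state.
- robot.get_obs(): the state, without advancing time (a new reading comes with each control period).
- robot.camera(name): name is "scene" or "top" or "wrist"; returns (picture, depth): 400x640x3 uint8, red, green, blue; 400x640 float32, m along the optical axis (not along the pixel's ray), 0 where there is no reading.
- robot.camera_model(name): a dict with "mtx" (3x3 intrinsics, pixels), "position" and "attitude" of the camera in the world. Camera axes: x right, y down, z forward; pixel columns grow to the right and rows downward; lengths in m; the calibration is good to about 2 mm. A picture is of the moment at which its call begins: read the wrist's pose just before it. camera_model takes no time and is no camera call; for the wrist camera it gives the pose at the moment of the call.
- robot.hand_in(): hands the job in; it is judged then, once.
The state is a dict: "time": time; "q": joint angles; "joint_velocities": joint speeds; "joint_torque": joint torques, N m; "position": TCP position; "tool_rot": TCP orientation; "ft_force": force on the tool from outside, world axes, zero at the start; "moment": the same for the moment, N m; "grip_width": finger opening in m; "grip_force": force on a finger pad.
Only numpy, scipy, OpenCV 4.12 (cv2) and the standard library are available. Lean on these libraries where they do the work, as an engineer would, in place of code of your own. Each camera call takes 0.05 s, during which the arm holds its last target. There are 200 camera calls.

## Task

Draw the hand scanner out of its dock, lay it on the bench and take it again by its handle so that your grip squeezes the trigger; then aim it squarely at the middle of the barcode label on the rectangular glaze canister, about 10 cm away, and hold it steady with the trigger pulled for a good second. Lay the scanner flat on the bench again, same side down, then set the canister upright into the empty middle compartment of the dispatch carton, down on its floor. Put both things down rather than dropping them, and leave the jars, the pinch pot and the other packed goods where they are.

Things in the scene. Friction and masses are not known exactly. Their poses are not given: they have to be found in the camera images.
- scanner: Pistol-type hand scanner lying on its side, 0.25 kg. Origin on its underside, below the crossing of head and handle centre lines; z up, x = beam direction. Grey head: x -40 to 95, y -21 to 21, z 0 to 42 mm. Black handle: x -16 to 16, y -21 to -125, z 0 to 38 mm. At first the handle is in the dock, the head outside, free to grip at x 50 to 85; slid 100 mm along its +y it is free.
- trigger (a joint): White trigger plate on the front (+x side) of the scanner's handle: x 16 to 26, y -32 to -62, z 10 to 32 mm in the scanner's frame. 0 m released, 0.007 fully pulled (towards -x; pulled from 0.004); its spring pushes with 2 N, 6 N when pulled. Gripping the handle along the scanner's x over the trigger (42 mm wide, 35 mm squeezed) pulls it.
- scan_window (a point): Middle of the scanner's glass window at the front end of the head, at (95, 0, 21) mm in the scanner's frame, same axes; the beam leaves along +x.
- dock: Grey sheet-metal dock fixed to the bench: a low sleeve, open only on its +y side, over the scanner's handle and trigger. Origin centre of its underside, z up. Outside x -33 to 33, y -58 to 52, z 0 to 50 mm; inside 54 wide, 45 high, no floor. Docked, the scanner's axes are parallel to the dock's, its origin near (-5, 80, 0) mm.
- canister: Upright rectangular glaze canister, grey with a white flat lid, 70 (x) x 50 (y) x 120 (z) mm, about 0.4 kg; origin centre of its underside, z up. Its +y side carries the barcode label. It stands in a loose row with the two round jars, at any place in the row.
- label (a point): Middle of the white barcode label (46 wide, 36 high) on the canister's +y face, 70 mm above its underside; axes those of the canister, so +y is the outward normal of the label.
- carton: Open cardboard carton fixed to the bench, outside 90 (x) x 198 (y) x 62 (z) mm, three compartments in a row along y, each 80 (x) x 60 (y) mm inside; walls and floor 5 mm, dividers 4 mm. Origin centre of its underside, z up. The middle compartment is empty, the end ones are filled to at most 60 mm above the bench.
- slot (a point): Centre of the floor of the carton's empty middle compartment, 5 mm above the bench; axes those of the carton. The canister fits with its y along the slot's y, either way round, with 5 mm to spare on each side.
- jar_tall: Round jar with lid, 52 mm diameter, 105 mm high, in the row with the canister; origin centre of its underside. To be left alone.
- jar_squat: Round jar with lid, 58 mm diameter, 75 mm high, in the row with the canister; origin centre of its underside. To be left alone.
- pinch_pot: Small round terracotta pot, 72 mm diameter, 52 mm high, near the robot; origin centre of its underside. To be left alone.
- packed_jar: Low round glass jar, 54 mm diameter, 55 mm high, in the carton's +y end compartment; origin centre of its underside.
- packed_block: Terracotta block 70 x 52 x 50 mm in the carton's -y end compartment; origin centre of its underside.
Things that resemble listed ones, but are neither listed nor needed, are in the scene too. Leave any black look-alike of the dock alone. Leave any turquoise look-alike of the scanner alone.

How it is judged:
On the way, in this order (a step that is already met when the one before it is completed fails the run):
1. the scanner, drawn out of the dock (origins over 150 mm apart), lies still on the bench, let go (horizontal distance between scanner and dock above 0.15 m and height (world z) of scanner below 0.008 m and angle between scanner's own z axis and vertical below 0.1 rad and linear speed of scanner below 0.02 m/s and contact force between the fingers and scanner below 0.1 N), for 0.1 s.
2. canister not yet packed; trigger pulled 4 mm, window 50 to 150 mm before the label, beam within 15 mm of its middle and 0.35 rad of square, below 25 mm/s and 0.2 rad/s, for 0.8 s (horizontal distance between canister and slot above 0.08 m and value of joint trigger above 0.004 m and x of label in the frame of scan_window above 0.04 m and y of scan_window in the frame of label between 0.05 and 0.15 m and y of label in the frame of scan_window between -0.015 and 0.015 m and z of label in the frame of scan_window between -0.015 and 0.015 m and angle between the x axis of scanner and the y axis of canister, either way round below 0.35 rad and linear speed of scanner below 0.025 m/s and angular speed of scanner below 0.2 rad/s), for 0.8 s.
At the end, for the whole second after the job is handed in: Canister upright (0.1 rad) in the carton's middle compartment, origin within 12 mm of its centre along each side and under 6 mm above its floor; scanner flat on the bench on the same side as at the start (underside under 8 mm up, 0.1 rad); both released and at rest (x of canister in the frame of slot between -0.012 and 0.012 m and y of canister in the frame of slot between -0.012 and 0.012 m and z of canister in the frame of slot below 0.006 m and angle between each of canister, scanner's own z axis and vertical below 0.1 rad and linear speed of each of canister, scanner below 0.02 m/s and height (world z) of scanner below 0.008 m); the robot touches nothing.
It fails at once if the scanner is let go of while it is more than 35 mm above the bench (height (world z) of scanner above 0.035 m and contact force between the fingers and scanner below 0.1 N).
It fails at once if the canister is let go of while it is more than 35 mm above the bench (height (world z) of canister above 0.035 m and contact force between the fingers and canister below 0.1 N).
It fails at once if a jar of the row or the pinch pot is shifted more than 30 mm or tipped over (distance of any of jar_tall, jar_squat, pinch_pot from where it was at the start of the episode above 0.03 m or angle between any of jar_tall, jar_squat, pinch_pot's own z axis and vertical above 0.4 rad).
It fails at once if the jar or block packed in the carton is shifted more than 35 mm or tipped (distance of any of packed_jar, packed_block from where it was at the start of the episode above 0.035 m or angle between any of packed_jar, packed_block's own z axis and vertical above 0.4 rad).
It also fails if it takes over 58 s, if anything falls off the work surface, if the arm or the gripper's body presses on something with over 40 N, if the wrist force passes 120 N, or if a joint passes its speed limit or range.

## Working session

There is one attempt and no reset: what is moved stays moved. The work goes in short steps, Python scripts to look and compute and a tool call to move; the robot and the scene stay as the last step left them, time stands still between calls to the robot, and variables do not carry over. Pictures are saved under pics/ and viewed, at most 11 in all, crops included, and the job is handed in when it is done.

Besides the shell and the picture viewer there is one more tool, called by a JSON object that holds its "op" and its "data". move_arm: Moves the arm, as the interface text tells. Its arguments: {"type":"object","properties":{"motion":{"type":"string"},"newtons":{"type":"number"}},"required":["motion"]}

```bash
ls; mkdir -p pics; cat > h.py <<'E'
import numpy as np, cv2
from scipy.spatial.transform import Rotation as R
from rig import robot
def model(n):
    m=robot.camera_model(n); a=np.array(m["attitude"]); 
    Rm=a if a.shape==(3,3) else R.from_quat(a).as_matrix()
    return np.array(m["mtx"]),np.array(m["position"]),Rm
def ray(m,u,v):
    K,p,Rm=m; d=Rm@np.linalg.inv(K)@np.array([u,v,1.]); return p,d
def onplane(m,u,v,z):
    p,d=ray(m,u,v); return p+d*(z-p[2])/d[2]
def cloud(m,dep):
    K,p,Rm=m; v,u=np.mgrid[:dep.shape[0],:dep.shape[1]]
    c=np.stack([(u-K[0,2])/K[0,0]*dep,(v-K[1,2])/K[1,1]*dep,dep],-1); return c@Rm.T+p
def proj(m,P):
    K,p,Rm=m; c=(np.atleast_2d(P)-p)@Rm; q=c@K.T; return q[:,:2]/q[:,2:]
def save(n,img): cv2.imwrite(n,img[...,::-1])
E
python3 - <<'E'
from h import *
o=robot.get_obs(); print(o["time"],o["position"],o["tool_rot"],o["grip_width"])
for n in ["top","scene"]:
    im,d=robot.camera(n); np.savez(n+"0.npz",im=im,d=d); print(n,robot.camera_model(n))
    save(f"pics/{n}0.png",im)
E
```

```text
pics
0.0 [ 0.19520343 -0.59297511  0.22954488] [ 9.87402103e-01  1.58227313e-01 -1.26361780e-06 -1.09762910e-03] 0.08676527920804206
top {'mtx': array([[409.74038568,   0.        , 322.76122873],
       [  0.        , 409.74038568, 199.04433169],
       [  0.        ,   0.        ,   1.        ]]), 'position': array([ 0.3010362 , -0.07736028,  1.260848  ]), 'attitude': array([-0.703586  ,  0.70835444, -0.03680921,  0.04296293])}
scene {'mtx': array([[379.50800042,   0.        , 323.29241287],
       [  0.        , 379.50800042, 198.43884846],
       [  0.        ,   0.        ,   1.        ]]), 'position': array([1.0697343 , 0.28183749, 0.74379546]), 'attitude': array([ 0.46025848,  0.79822093, -0.33265634, -0.20086125])}
```

View pics/top0.png

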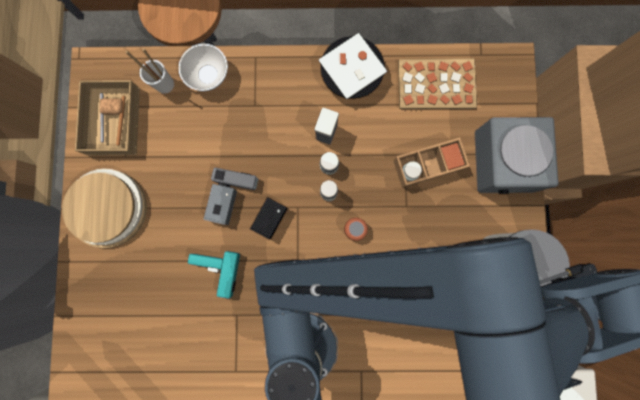

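View pics/scene0.png

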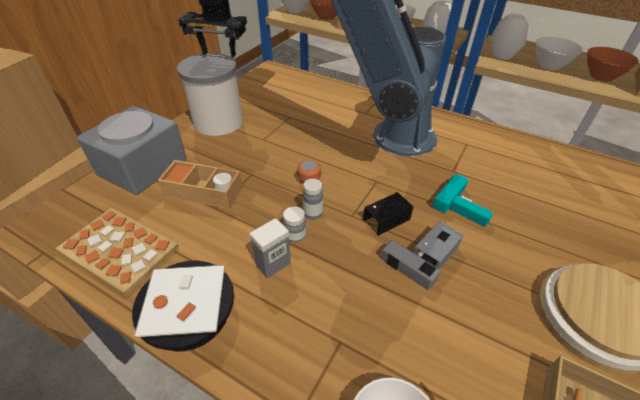

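Top view: the grey scanner head is at (233,180) with the grey dock at (220,207). The canister is at (326,125), the jars at (330,162) and (329,190), the pot at (356,229), and the carton at (433,163) with its empty middle at about (432,162). Possible confusions are the turquoise scanner (215,270) and the black dock (268,218). I choose the grey scanner, the grey dock, and the rectangular canister with the white lid, and check them in a close crop.

```bash
python3 - <<'E'
from h import *
T=np.load("top0.npz");S=np.load("scene0.npz")
a=cv2.resize(T["im"][155:235,190:290],None,fx=4,fy=4,interpolation=cv2.INTER_CUBIC)
b=cv2.resize(T["im"][100:200,305:405],None,fx=3.2,fy=3.2,interpolation=cv2.INTER_CUBIC)
c=cv2.resize(S["im"][210:290,240:300],None,fx=3.2,fy=3.2,interpolation=cv2.INTER_CUBIC)
d=cv2.resize(S["im"][210:290,370:470],None,fx=3.2,fy=3.2,interpolation=cv2.INTER_CUBIC)
W=np.zeros((320+256,800,3),np.uint8); W[:320,:400]=a; W[:320,400:720]=b; W[320:,:192]=c; W[320:,200:520]=d
save("pics/crop0.png",W)
m=model("top"); C=cloud(m,T["d"])
for n,(u,v) in dict(head=(233,180),dock=(220,207),bench=(290,170),can=(327,120),jarA=(330,160),jarB=(329,187),pot=(356,229),carton_l=(413,170),mid=(432,162),block=(453,155)).items():
    print(n,C[v,u].round(3), onplane(m,u,v,0).round(3))
# height clusters
for n,(u0,u1,v0,v1,z0,z1) in dict(scan=(195,265,160,192,.03,.045),dock=(200,245,180,230,.046,.06),can=(305,350,100,145,.11,.13),jars=(310,350,148,205,.06,.12),carton=(390,475,135,190,.055,.068)).items():
    s=C[v0:v1,u0:u1]; k=((s[...,2]>z0)&(s[...,2]<z1)).astype(np.uint8)
    cs,_=cv2.findContours(k,cv2.RETR_EXTERNAL,cv2.CHAIN_APPROX_NONE)
    for c in cs:
        if len(c)<12: continue
        P=s[c[:,0,1],c[:,0,0]]; r=cv2.minAreaRect(P[:,:2].astype(np.float32)*1000)
        print(n,np.round(r[0],1),np.round(r[1],1),round(r[2],1),"z",np.median(P[:,2]).round(4))
E
```

```text
head [0.499 0.203 0.043] [0.506 0.213 0.   ]
dock [0.417 0.238 0.051] [0.422 0.252 0.   ]
bench [ 0.536  0.035 -0.   ] [0.536 0.035 0.   ]
can [ 0.658 -0.081  0.12 ] [ 0.696 -0.082  0.   ]
jarA [ 0.552 -0.09   0.07 ] [ 0.567 -0.09   0.   ]
jarB [ 0.466 -0.086  0.106] [ 0.482 -0.086  0.   ]
pot [ 0.349 -0.164  0.056] [ 0.351 -0.168  0.   ]
carton_l [ 0.522 -0.335  0.062] [ 0.533 -0.349  0.   ]
mid [ 0.557 -0.407  0.006] [ 0.558 -0.409  0.   ]
block [ 0.568 -0.458  0.052] [ 0.58  -0.475  0.   ]
scan [501.3 204.3] [136.3  52.3] 79.3 z 0.0373
dock [425.6 244.9] [ 67.8 109.5] 77.2 z 0.0495
can [654.2 -78.4] [50.5 71. ] 69.4 z 0.1173
jars [459.2 -83.1] [48.2 46.6] 42.6 z 0.0806
jars [547.5 -86.5] [47.2 50. ] 89.2 z 0.074
carton [ 547.8 -393.2] [ 90.8 199.4] 16.3 z 0.0608
```

View pics/crop0.png

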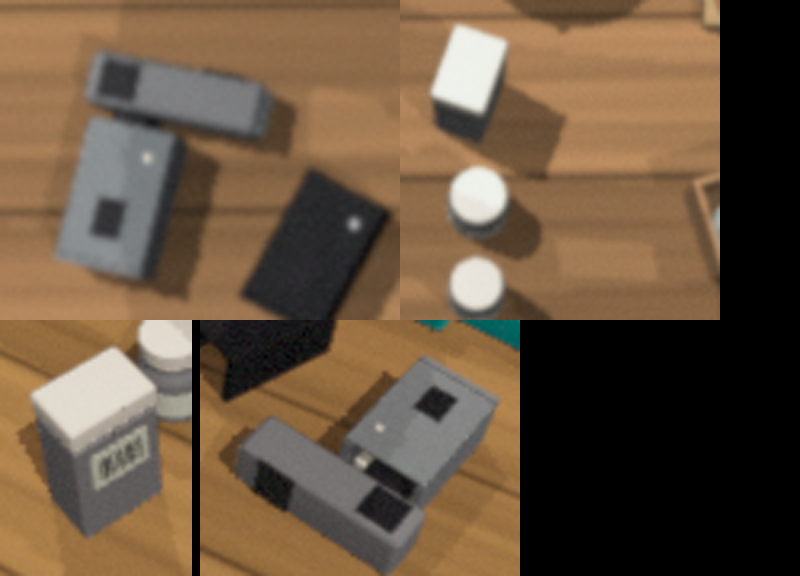

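The crop confirms the choice: grey head with the handle entering the grey dock (white trigger visible at the dock mouth), and the barcode on the canister's right-hand face in the scene view. Next I refine the measurements and compute the first move.

```bash
cat >> h.py <<'E'
def rel(steps, start=None):
    """steps: (x,y,z,heading of tool y in deg); prints rows relative to the present pose"""
    o=robot.get_obs(); p=o["position"]; Rm=R.from_quat(o["tool_rot"]).as_matrix()
    h0=np.degrees(np.arctan2(Rm[1,1],Rm[0,1])); prev=p; ph=0
    print("t",round(o["time"],2),"pos",p.round(4),"head",round(h0,2),"q6",o["q"][5].round(2),"w",round(o["grip_width"],4),"F",round(o["grip_force"],1))
    for s in steps:
        t=np.array(s[:3]); d=Rm.T@(t-p)/0.2; a=-((s[3]-h0+90)%180-90)   # half-turn symmetric
        n=max(np.linalg.norm(t-prev)/.0417,abs(a-ph)/7.16); prev=t;ph=a
        print("row",d.round(4),round(a/180,4),"rows>=",round(n,1))
E
python3 - <<'E'
from h import *
T=np.load("top0.npz");S=np.load("scene0.npz")
m=model("top"); C=cloud(m,T["d"])
for n,(u0,u1,v0,v1,z0,z1) in dict(scan=(195,265,160,192,.040,.045),dock=(200,245,180,230,.048,.06),can=(305,350,100,145,.116,.13),carton=(390,475,135,190,.058,.068)).items():
    s=C[v0:v1,u0:u1]; k=((s[...,2]>z0)&(s[...,2]<z1)).astype(np.uint8)
    cs,_=cv2.findContours(k,cv2.RETR_EXTERNAL,cv2.CHAIN_APPROX_NONE)
    c=max(cs,key=len); P=s[c[:,0,1],c[:,0,0]]; r=cv2.minAreaRect(P[:,:2].astype(np.float32)*1000)
    print(n,np.round(r[0],1),np.round(r[1],1),round(r[2],1),"z",np.median(s[k>0][:,2]).round(4))
ms=model("scene"); D=cloud(ms,S["d"])
# white label in the scene view
hsv=cv2.cvtColor(S["im"],cv2.COLOR_RGB2HSV); s=D[225:275,262:295]; 
k=(s[...,2]>.03)&(s[...,2]<.095)&(s[...,1]>-.09)
P=s[k]; print("side pts",len(P))
im=S["im"][225:275,262:295].astype(int).sum(-1)
lab=k&(im>420); print("label med",np.median(s[lab],0).round(4),lab.sum(), "mean",s[lab].mean(0).round(4),"z",s[lab][:,2].min(),s[lab][:,2].max())
Q=s[lab]; c=Q.mean(0); n=np.linalg.svd(Q-c)[2][2]; print("normal",n.round(3),np.degrees(np.arctan2(n[1],n[0])))
# front-face corners expected from the top rect
print(robot.camera_model("wrist"))
h=-12.0; g=np.array([.5076,.2315])+.067*np.array([np.cos(np.radians(h-90)),np.sin(np.radians(h-90))]); print("grip",g)
rel([(.5,-.3,.3,-50),(g[0],g[1],.25,h)])
E
```

```text
scan [505.5 203.8] [132.4  40.3] 77.9 z 0.0419
dock [425.5 244.6] [ 66.7 109.3] 76.6 z 0.0503
can [654.4 -78.5] [50.2 70.6] 69.9 z 0.1195
carton [ 547.5 -393.2] [ 90.3 199.2] 16.3 z 0.0609
side pts 587
label med [ 0.6645 -0.0564  0.0764] 88 mean [ 0.6565 -0.0575  0.0709] z 0.030761203810840798 0.08969463206372807
normal [-0.071  0.973 -0.221] 94.15172263010301
{'mtx': array([[341.15059067,   0.        , 320.5522838 ],
       [  0.        , 341.15059067, 203.30538267],
       [  0.        ,   0.        ,   1.        ]]), 'position': array([ 0.25906427, -0.57222143,  0.38511837]), 'attitude': array([ 0.80339968, -0.58202446, -0.07393643,  0.10163608])}
grip [0.49366992 0.16596411]
t 0.1 pos [ 0.1952 -0.5931  0.2297] head -71.8 q6 -0.18 w 0.087 F 0.0
row [ 1.9055 -0.9166 -0.3493] -0.1211 rows>= 10.3
row [ 2.6032 -3.1392 -0.0948] -0.3322 rows>= 11.2
```

{"op": "move_arm", "data": {"motion": "1 1 -1 -0.2 0; 1 1 -1 -0.2 0; 1 1 -1 -0.2 0; 1 1 -1 -0.2 0; 1 1 -1 -0.2 0; 1 1 -1 -0.2 0; 1 1 -1 -0.2 0; 1 1 -1 -0.2 0", "newtons": 40}}

```text
time: 0.77
position: [0.3241, -0.3346, 0.2709]
tool_rot: [0.987, 0.161, 0.0, -0.002]
ft_force: [-0.4, -0.0, -0.4]
grip_width: 0.0869
grip_force: 0.0
```

{"op": "move_arm", "data": {"motion": "1 1 -1 0 0; 1 1 -1 0 0; 1 1 -1 0 0; 1 1 -1 0 0; 1 1 -1 0 0; 1 1 -1 0 0; 1 1 -1 0 0; 1 1 -1 0 0"}}

```text
time: 1.43
position: [0.4518, -0.0841, 0.2704]
tool_rot: [0.987, 0.161, 0.001, -0.001]
ft_force: [-0.3, -1.8, -0.5]
grip_width: 0.0867
grip_force: 0.0
```

{"op": "move_arm", "data": {"motion": "1 0.55 -1 0 -0.332; 1 0.55 -1 0 -0.332; 1 0.55 -1 0 -0.332; 1 0.55 -1 0 -0.332; 1 0.55 -1 0 -0.332; 1 0.55 -1 0 -0.332; 1 0.55 -1 0 -0.332; 1 0.55 -1 0 -0.332; 1 0.55 -1 0 -0.332; 1 0.55 -1 0 -0.332"}}

```text
time: 2.27
position: [0.4923, 0.135, 0.2701]
tool_rot: [0.777, 0.629, -0.0, -0.0]
ft_force: [-0.1, -0.1, -0.0]
grip_width: 0.087
grip_force: 0.0
```

```bash
python3 - <<'E'
from h import *
rel([(.4937,.1660,.22,-12.6)])
m=model("wrist"); im,d=robot.camera("wrist"); np.savez("w1.npz",im=im,d=d,K=m[0],p=m[1],R=m[2]); save("pics/w1.png",im)
C=cloud(m,d)
for n,(z0,z1) in dict(scan=(.039,.0455),dock=(.0475,.055)).items():
    k=((C[...,2]>z0)&(C[...,2]<z1)&(C[...,0]>.36)&(C[...,0]<.58)&(C[...,1]>.1)&(C[...,1]<.32)).astype(np.uint8)
    cs,_=cv2.findContours(k,cv2.RETR_EXTERNAL,cv2.CHAIN_APPROX_NONE)
    c=max(cs,key=len); P=C[c[:,0,1],c[:,0,0]]; r=cv2.minAreaRect(P[:,:2].astype(np.float32)*1000)
    print(n,np.round(r[0],1),np.round(r[1],1),round(r[2],1),"z",np.median(C[k>0][:,2]).round(4),c[:,0].mean(0))
E
```

```text
t 2.27 pos [0.4923 0.135  0.2701] head -11.99 q6 0.26 w 0.087 F 0.0
row [ 0.1531 -0.0253  0.2504] 0.0034 rows>= 1.4
scan [507.6 203.1] [133.1  43. ] 78.1 z 0.0431 [321.45283019 110.05974843]
dock [426.7 244.1] [ 66.1 110.6] 76.9 z 0.0513 [237.7         88.46176471]
```

View pics/w1.png

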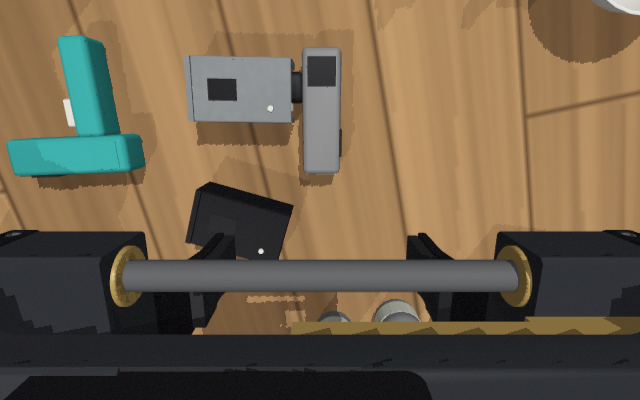

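The wrist view shows the scanner head at (322,110) in front of the grey dock (240,88), with the black dock (240,220) clear of the fingers' path. Sizes and heights match, so I descend onto the head.

```bash
python3 - <<'E'
from h import *
rel([(.4983,.1647,.08,-12.5)])
E
```

```text
t 2.32 pos [0.4924 0.1349 0.2702] head -12.12 q6 0.26 w 0.087 F 0.0
row [ 0.1522 -0.0018  0.9508] 0.0021 rows>= 4.6
```

{"op": "move_arm", "data": {"motion": "1 0.152 0 0.3 0.002; 1 0.152 0 0.95 0.002; 1 0.152 0 0.95 0.002; 1 0.152 0 0.95 0.002; 1 0.152 0 0.95 0.002; 1 0.152 0 0.95 0.002; 1 0.152 0 0.95 0.002"}}

```text
time: 2.9
position: [0.4979, 0.1647, 0.0794]
tool_rot: [0.78, 0.626, -0.002, -0.001]
ft_force: [-0.9, -0.6, 0.4]
grip_width: 0.0872
grip_force: 0.0
```

```bash
python3 - <<'E'
from h import *
rel([(.4983,.1647,.015,-12.5)])
E
```

```text
t 2.9 pos [0.4979 0.1647 0.0794] head -12.47 q6 0.32 w 0.0872 F 0.0
row [0.0008 0.0033 0.3218] 0.0002 rows>= 1.5
```

{"op": "move_arm", "data": {"motion": "1 0 0 0.15 0; 1 0 0 0.25 0; 1 0 0 0.32 0; 1 0 0 0.32 0; -1 0 0 0.32 0; -1 0 0 0.32 0; -1 0 0 0.32 0; -1 0 0 0.32 0; -1 0 0 0.32 0; -1 0 0 0.32 0; -1 0 0 0.32 0", "newtons": 30}}

```text
time: 3.82
position: [0.4988, 0.1654, 0.0169]
tool_rot: [0.779, 0.627, 0.0, 0.0]
ft_force: [-0.2, -0.5, 0.5]
grip_width: 0.0486
grip_force: 0.0
```

{"op": "move_arm", "data": {"motion": "-1 0 0 0 0; -1 0 0 0 0; -1 0 0 0 0; -1 0 0 0 0"}}

```text
time: 4.15
position: [0.4987, 0.1654, 0.0167]
tool_rot: [0.779, 0.627, 0.0, 0.0]
ft_force: [0.4, -0.1, 2.2]
grip_width: 0.0415
grip_force: 30.0
```

{"op": "move_arm", "data": {"motion": "-1 0 0.05 0 0; -1 0 0.15 0 0; -1 0 0.25 0 0; -1 0 0.35 0 0; -1 0 0.45 0 0; -1 0 0.55 0 0; -1 0 0.62 0 0; -1 0 0.62 0 0; -1 0 0.62 0 0"}}

```text
time: 4.9
position: [0.6216, 0.1384, 0.0169]
tool_rot: [0.78, 0.626, 0.002, 0.001]
ft_force: [3.0, 0.3, 2.4]
grip_width: 0.0419
grip_force: 30.0
```

```bash
python3 - <<'E'
from h import *
o=robot.get_obs(); print(o["position"],o["ft_force"],o["grip_width"],o["grip_force"])
for n in ["top"]:
    m=model(n); im,d=robot.camera(n); save("pics/top1.png",cv2.resize(im[120:240,180:340],None,fx=4,fy=4)); C=cloud(m,d)
    k=((C[...,2]>.039)&(C[...,2]<.0455)&(C[...,0]>.5)&(C[...,0]<.75)&(C[...,1]>.05)&(C[...,1]<.32)).astype(np.uint8)
    print(k.sum()); P=C[k>0]; r=cv2.minAreaRect(P[:,:2].astype(np.float32)*1000); print(r)
E
```

```text
[0.6216235  0.13837784 0.01689473] [3.03874874 0.29130619 2.386172  ] 0.041877035588704495 29.965100032277405
19
((618.8916015625, 119.90132141113281), (16.618263244628906, 29.0429630279541), 75.71206665039062)
```

View pics/top1.png

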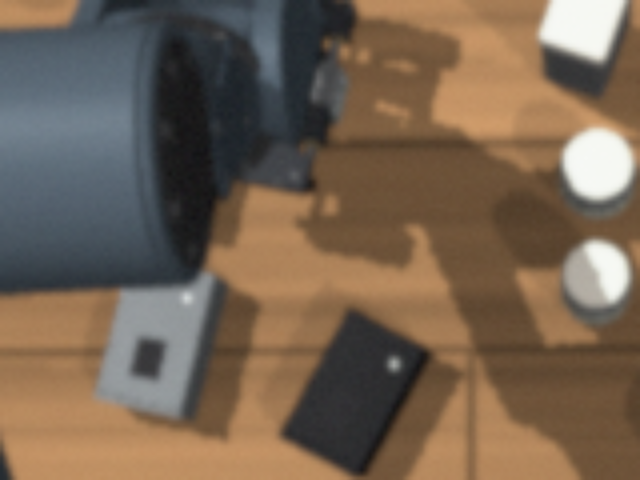

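The arm hides the scanner. Width 41.9 mm with a firm grip says it came along. I release, rise and look with the wrist camera.

{"op": "move_arm", "data": {"motion": "1 0 0 0 0; 1 0 0 0 0; 1 0 0 0 0; 1 0 0 0 0; 1 0 0 0 0; 1 0 0 0 0; 1 0 0 -0.15 0; 1 0 0 -0.5 0; 1 0 0 -0.9 0; 1 0 0 -0.9 0; 1 0 0 -0.9 0"}}

```text
time: 5.87
position: [0.6214, 0.139, 0.2013]
tool_rot: [0.779, 0.627, 0.003, 0.002]
ft_force: [0.9, -0.8, 0.6]
grip_width: 0.0871
grip_force: 0.0
```

```bash
cat >> h.py <<'E'
def rects(C,z0,z1,box,grow=False,minn=60):
    k=((C[...,2]>z0)&(C[...,2]<z1)&(C[...,0]>box[0])&(C[...,0]<box[1])&(C[...,1]>box[2])&(C[...,1]<box[3])).astype(np.uint8)
    k=cv2.morphologyEx(k,cv2.MORPH_OPEN,np.ones((3,3)))
    cs,_=cv2.findContours(k,cv2.RETR_EXTERNAL,cv2.CHAIN_APPROX_NONE)
    for c in cs:
        if len(c)<minn: continue
        P=C[c[:,0,1],c[:,0,0]]; r=cv2.minAreaRect(P[:,:2].astype(np.float32)*1000)
        print(z0,np.round(r[0],1),np.round(r[1],1),round(r[2],1),"z",np.median(P[:,2]).round(4),"px",c[:,0].mean(0).round())
E
python3 - <<'E'
from h import *
rel([])
m=model("wrist"); im,d=robot.camera("wrist"); save("pics/w2.png",im); C=cloud(m,d)
rects(C,.0397,.0455,(.5,.8,.05,.35)); rects(C,.0345,.0395,(.45,.8,.05,.35))
rects(C,.0475,.055,(.36,.55,.1,.35)); rects(C,.115,.125,(.55,.75,-.2,0))
E
```

```text
t 5.87 pos [0.6214 0.139  0.2013] head -12.38 q6 0.26 w 0.0871 F 0.0
0.0397 [629.  176.6] [132.1  42.4] 78.1 z 0.0413 px [319. 145.]
0.0345 [548.  210.1] [11.6 77. ] 72.4 z 0.0379 px [222. 131.]
0.0345 [585.7 226.6] [13. 64.] 70.5 z 0.038 px [262. 104.]
0.0345 [527.4 239. ] [ 7.  21.4] 77.9 z 0.0378 px [194. 103.]
0.0475 [426.8 244.3] [ 66.2 111.6] 77.1 z 0.0503 px [ 76. 122.]
```

View pics/w2.png

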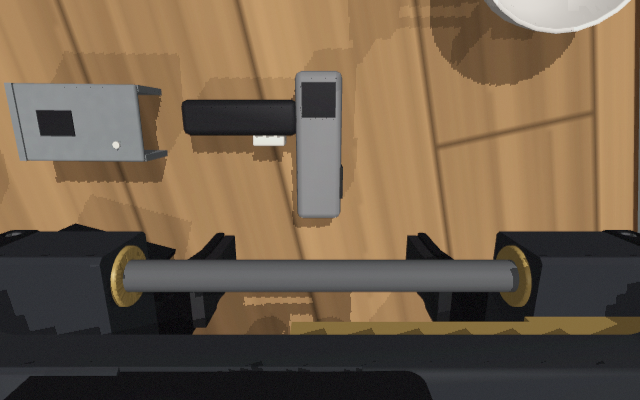

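The wrist view shows the scanner lying free at (319,145), handle (240,117), white trigger (268,140), dock (75,122). It is drawn out 209 mm from the dock. Now I regrip by the handle.

```bash
python3 - <<'E'
from h import *
rel([(.592,.2095,.08,-101.9),(.592,.2095,.014,-101.9)])
E
```

```text
t 5.92 pos [0.624  0.1392 0.2057] head -12.37 q6 0.26 w 0.0872 F 0.0
row [ 0.3065 -0.2403  0.6265] 0.4974 rows>= 12.5
row [ 0.3052 -0.2449  0.9565] 0.4974 rows>= 1.6
```

{"op": "move_arm", "data": {"motion": "1 0.306 -0.242 0.2 0.497; 1 0.306 -0.242 0.2 0.497; 1 0.306 -0.242 0.4 0.497; 1 0.306 -0.242 0.4 0.497; 1 0.306 -0.242 0.6 0.497; 1 0.306 -0.242 0.6 0.497; 1 0.306 -0.242 0.6 0.497; 1 0.306 -0.242 0.6 0.497; 1 0.306 -0.242 0.6 0.497; 1 0.306 -0.242 0.6 0.497; 1 0.306 -0.242 0.6 0.497; 1 0.306 -0.242 0.6 0.497"}}

```text
time: 6.92
position: [0.5851, 0.2089, 0.076]
tool_rot: [0.997, -0.076, -0.0, 0.0]
ft_force: [0.1, -0.2, 0.6]
grip_width: 0.0872
grip_force: 0.0
```

{"op": "move_arm", "data": {"motion": "1 0 0 0 0.02; 1 0 0 0 0.02; 1 0 0 0 0.02; 1 0 0 0 0.02"}}

```text
time: 7.25
position: [0.5854, 0.2089, 0.0763]
tool_rot: [0.995, -0.103, -0.0, 0.0]
ft_force: [0.5, -0.1, 0.3]
grip_width: 0.0871
grip_force: 0.0
```

```bash
python3 - <<'E'
from h import *
rel([(.592,.2095,.015,-101.9)])
E
```

```text
t 7.25 pos [0.5854 0.2089 0.0763] head -101.85 q6 1.94 w 0.0871 F 0.0
row [ 0.0319 -0.0097  0.3067] 0.0003 rows>= 1.5
```

{"op": "move_arm", "data": {"motion": "1 0.032 -0.01 0.1 0; 1 0.032 -0.01 0.2 0; 1 0.032 -0.01 0.305 0; 1 0.032 -0.01 0.305 0; -1 0.032 -0.01 0.305 0; -1 0.032 -0.01 0.305 0; -1 0.032 -0.01 0.305 0; -1 0.032 -0.01 0.305 0; -1 0.032 -0.01 0.305 0; -1 0.032 -0.01 0.305 0; -1 0.032 -0.01 0.305 0; -1 0.032 -0.01 0.305 0", "newtons": 40}}

```text
time: 8.25
position: [0.5924, 0.2094, 0.0159]
tool_rot: [0.995, -0.104, 0.0, 0.0]
ft_force: [-0.2, -2.2, 3.0]
grip_width: 0.0418
grip_force: 1.2
```

{"op": "move_arm", "data": {"motion": "-1 0 0 0 0; -1 0 0 0 0; -1 0 0 0 0; -1 0 0 0 0"}}

```text
time: 8.58
position: [0.5927, 0.2099, 0.0159]
tool_rot: [0.995, -0.104, 0.0, -0.0]
ft_force: [0.7, 1.3, 2.4]
grip_width: 0.0342
grip_force: 40.0
```

```bash
python3 - <<'E'
from h import *
rel([])
m=model("wrist"); im,d=robot.camera("wrist"); save("pics/w3.png",im); C=cloud(m,d)
rects(C,.039,.048,(.5,.8,.05,.35));rects(C,.112,.128,(.55,.75,-.2,0))
E
```

```text
t 8.58 pos [0.5927 0.2099 0.0159] head -101.94 q6 1.94 w 0.0342 F 40.0
0.039 [628.9 174.8] [133.   42.4] 77.9 z 0.0408 px [388. 178.]
```

View pics/w3.png

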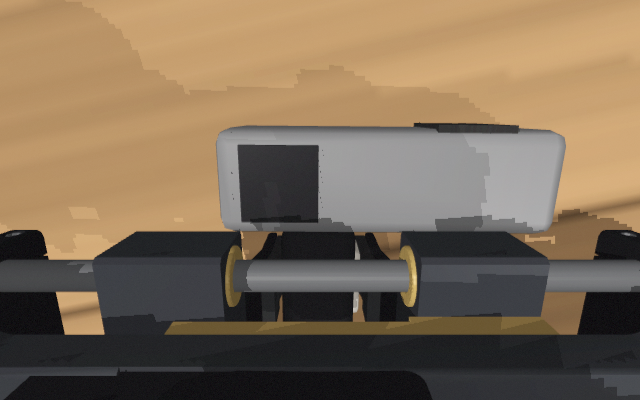

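The wrist view shows the fingers across the handle (320,275). Grip width is 34.2 mm, so the trigger is fully pulled. Next I lift and aim.

```bash
python3 - <<'E'
from h import *
rel([(.5927,.2099,.066,-102),(.6897,.1421,.066,-110.1)])
E
```

```text
t 8.63 pos [0.5927 0.2099 0.0159] head -101.94 q6 1.94 w 0.0344 F 40.0
row [ 0.0004 -0.0003 -0.2507] 0.0003 rows>= 1.2
row [ 0.545   0.2311 -0.2504] 0.0453 rows>= 2.8
```

{"op": "move_arm", "data": {"motion": "-1 0 0 -0.1 0; -1 0 0 -0.25 0; -1 0.15 0.06 -0.25 0.01; -1 0.3 0.12 -0.25 0.025; -1 0.45 0.19 -0.25 0.045; -1 0.545 0.231 -0.25 0.045; -1 0.545 0.231 -0.25 0.045; -1 0.545 0.231 -0.25 0.045; -1 0.545 0.231 -0.25 0.045; -1 0.545 0.231 -0.25 0.045"}}

```text
time: 9.47
position: [0.6873, 0.1425, 0.0645]
tool_rot: [0.985, -0.173, -0.002, 0.0]
ft_force: [-0.7, 0.2, -2.7]
grip_width: 0.0345
grip_force: 40.0
```

```bash
python3 - <<'E'
from h import *
rel([(.6897,.1421,.066,-110.1)])
for n in ["wrist","scene"]:
    m=model(n); im,d=robot.camera(n); save(f"pics/{n}4.png",im); C=cloud(m,d); print(n)
    rects(C,.084,.1,(.5,.85,.0,.35)); rects(C,.115,.125,(.55,.75,-.2,0),minn=30)
    if n=="wrist":
        k=(C[...,2]>.075)&(C[...,2]<.105)&(C[...,0]>.6)&(C[...,0]<.82)&(C[...,1]>.02)&(C[...,1]<.2)
        Q=C[k&(cv2.cvtColor(im,cv2.COLOR_RGB2HSV)[...,1]<60)]; c=np.median(Q,0); Q=Q[abs(Q[:,2]-c[2])<.006]; A=np.c_[Q[:,:2]-c[:2],np.ones(len(Q))]; f=np.linalg.lstsq(A,Q[:,2],rcond=None)[0]; print("top plane slope",f.round(3),c.round(4),len(Q))
E
```

```text
t 9.47 pos [0.6873 0.1425 0.0645] head -109.98 q6 1.96 w 0.0345 F 40.0
row [ 0.012  -0.0021 -0.0076] 0.0007 rows>= 0.1
wrist
0.084 [674.8 148.2] [30.3 16.9] 70.0 z 0.0872 px [318. 307.]
0.084 [712.2 105.4] [134.2  55.4] 70.6 z 0.0878 px [384. 184.]
top plane slope [ 0.032 -0.014  0.091] [0.7165 0.1112 0.0915] 38926
scene
0.084 [713.9 105.6] [133.3  55. ] 71.0 z 0.0865 px [330. 301.]
0.115 [658.3 -77.9] [52.1 70.3] 69.8 z 0.1183 px [268. 233.]
```

View pics/scene4.png

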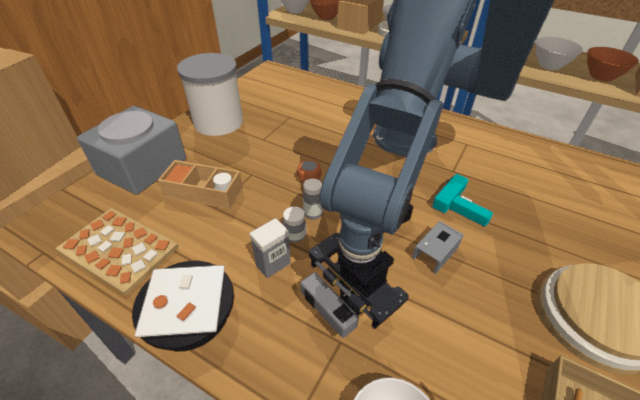

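Scene view: the scanner (330,300) points at the label (276,253). The head top is level at 0.09 m and the heading matches, so I hold still with the trigger pulled.

{"op": "move_arm", "data": {"motion": "-1 0.012 -0.002 -0.007 0; -1 0.012 -0.002 -0.007 0; -1 0.012 -0.002 -0.007 0; -1 0.012 -0.002 -0.007 0; -1 0.012 -0.002 -0.007 0; -1 0.012 -0.002 -0.007 0; -1 0.012 -0.002 -0.007 0; -1 0.012 -0.002 -0.007 0; -1 0.012 -0.002 -0.007 0; -1 0.012 -0.002 -0.007 0; -1 0.012 -0.002 -0.007 0; -1 0.012 -0.002 -0.007 0"}}

```text
time: 10.57
position: [0.6918, 0.1413, 0.067]
tool_rot: [0.985, -0.174, 0.0, -0.0]
ft_force: [0.0, -0.5, -2.0]
grip_width: 0.0342
grip_force: 40.0
```

{"op": "move_arm", "data": {"motion": "-1 0 0 0 0; -1 0 0 0 0; -1 0 0 0 0; -1 0 0 0 0; -1 0 0 0 0; -1 0 0 0 0; -1 0 0 0 0; -1 0 0 0 0; -1 0 0 0 0; -1 0 0 0 0"}}

```text
time: 11.4
position: [0.6918, 0.1414, 0.067]
tool_rot: [0.985, -0.174, 0.0, -0.0]
ft_force: [0.1, -0.4, -2.2]
grip_width: 0.0343
grip_force: 40.0
```

```bash
python3 - <<'E'
from h import *
p=[.6607,.2101]
rel([(.66,.215,.065,-110),(.66,.215,.0165,-110)])
m=model("wrist"); im,d=robot.camera("wrist"); C=cloud(m,d)
hd=cv2.cvtColor(im,cv2.COLOR_RGB2HSV)[...,1]<60
k=hd&(C[...,2]>.075)&(C[...,2]<.105)&(C[...,0]>.68)&(C[...,0]<.8)&(C[...,1]>.04)&(C[...,1]<.18)
Q=C[k]
for _ in range(3):
    A=np.c_[Q[:,:2]-[.712,.105],np.ones(len(Q))]; f=np.linalg.lstsq(A,Q[:,2],rcond=None)[0]; Q=Q[abs(A@f-Q[:,2])<.003]
print("plane",f.round(4),len(Q))
E
```

```text
t 11.4 pos [0.6918 0.1414 0.067 ] head -110.03 q6 1.96 w 0.0343 F 40.0
row [-0.2754 -0.2914  0.0099] -0.0002 rows>= 1.9
row [-0.2754 -0.2914  0.2524] -0.0002 rows>= 1.2
plane [ 0.0343 -0.0128  0.0936] 34399
```

Held for about 1.8 s, centred within a few mm. Now I lay the scanner down farther from the canister.

{"op": "move_arm", "data": {"motion": "-1 -0.1 -0.1 0.01 0; -1 -0.2 -0.21 0.01 0; -1 -0.275 -0.291 0.05 0; -1 -0.275 -0.291 0.12 0; -1 -0.275 -0.291 0.18 0; -1 -0.275 -0.291 0.22 0; -1 -0.275 -0.291 0.24 0; -1 -0.275 -0.291 0.252 0; -1 -0.275 -0.291 0.252 0; -1 -0.275 -0.291 0.252 0; -1 -0.275 -0.291 0.252 0"}}

```text
time: 12.37
position: [0.6609, 0.2144, 0.017]
tool_rot: [0.985, -0.174, 0.001, -0.0]
ft_force: [1.1, -0.6, -1.8]
grip_width: 0.0343
grip_force: 40.0
```

```bash
python3 - <<'E'
from h import *
rel([])
m=model("wrist"); im,d=robot.camera("wrist"); C=cloud(m,d)
hd=cv2.cvtColor(im,cv2.COLOR_RGB2HSV)[...,1]<60
k=hd&(C[...,2]>.03)&(C[...,2]<.055)
Q=C[k]
for _ in range(4):
    c=Q[:,:2].mean(0); A=np.c_[Q[:,:2]-c,np.ones(len(Q))]; f=np.linalg.lstsq(A,Q[:,2],rcond=None)[0]; Q=Q[abs(A@f-Q[:,2])<.003]
print("plane",f.round(4),len(Q),c)
print(robot.get_obs()["ft_force"])
E
```

```text
t 12.37 pos [0.6609 0.2144 0.017 ] head -110.09 q6 2.07 w 0.0343 F 40.0
plane [ 0.0427 -0.0164  0.0439] 36025 [0.69002609 0.17865752]
[ 0.35024907  0.08015655 -1.15894526]
```

{"op": "move_arm", "data": {"motion": "-1 0 0 0.006 0; -1 0 0 0.006 0; -1 0 0 0.006 0; 1 0 0 0.006 0; 1 0 0 0.006 0; 1 0 0 0.006 0; 1 0 0 0.006 0; 1 0 0 0.006 0; 1 0 0 0.006 0; 1 0 0 0.006 0; 1 0 0 0.006 0; 1 0 0 0.006 0"}}

```text
time: 13.42
position: [0.66, 0.215, 0.0153]
tool_rot: [0.985, -0.174, -0.0, -0.0]
ft_force: [-0.1, -0.0, -0.3]
grip_width: 0.0836
grip_force: 0.0
```

{"op": "move_arm", "data": {"motion": "1 0 0 -0.15 0; 1 0 0 -0.35 0; 1 0 0 -0.55 0; 1 0 0 -0.75 0; 1 0 0 -1 0; 1 0 0 -1 0; 1 0 0 -1 0; 1 0 0 -1 0"}}

```text
time: 14.08
position: [0.6598, 0.2149, 0.2156]
tool_rot: [0.985, -0.174, 0.0, -0.0]
ft_force: [-0.5, 0.5, -0.5]
grip_width: 0.0868
grip_force: 0.0
```

```bash
python3 - <<'E'
from h import *
rel([(.655,-.0785,.215,-110.1)])
m=model("wrist"); im,d=robot.camera("wrist"); save("pics/w5.png",im); C=cloud(m,d)
rects(C,.0385,.047,(.55,.85,.05,.35)); rects(C,.0345,.0385,(.55,.85,.05,.35))
k=(C[...,2]>.038)&(C[...,2]<.048)&(C[...,0]>.65)&(C[...,0]<.75)&(C[...,1]>.1)&(C[...,1]<.25); Q=C[k]
for _ in range(4):
    c=Q[:,:2].mean(0); A=np.c_[Q[:,:2]-c,np.ones(len(Q))]; f=np.linalg.lstsq(A,Q[:,2],rcond=None)[0]; Q=Q[abs(A@f-Q[:,2])<.003]
print("plane",f.round(4),len(Q),c)
E
```

```text
t 14.08 pos [0.6598 0.2149 0.2156] head -110.04 q6 2.07 w 0.0868 F 0.0
row [0.4801 1.3863 0.0029] 0.0004 rows>= 7.0
0.0385 [602.5 242. ] [25.8 19.8] 40.3 z 0.0394 px [315. 246.]
0.0385 [643.7 224.6] [22.9 72.8] 68.8 z 0.0394 px [318. 200.]
0.0385 [691.8 177.3] [133.7  42.7] 69.8 z 0.0402 px [346. 142.]
0.0385 [797.8 336.2] [36.6  4.6] 53.4 z 0.0433 px [143.  92.]
plane [ 0.0558 -0.022   0.0427] 6404 [0.68798525 0.18203162]
```

{"op": "move_arm", "data": {"motion": "1 -0.2 1 -0.2 0; 1 -0.2 1 -0.2 0; 1 -0.2 1 -0.2 0; 1 -0.2 1 -0.2 0; 1 -0.2 1 -0.2 0; 1 -0.2 1 -0.2 0; 1 -0.2 1 -0.2 0; 1 -0.2 1 -0.2 0"}}

```text
time: 14.8
position: [0.5534, 0.0408, 0.2536]
tool_rot: [0.985, -0.174, -0.002, -0.0]
ft_force: [0.6, 0.1, 0.2]
grip_width: 0.0874
grip_force: 0.0
```

```bash
python3 - <<'E'
from h import *
m=model("wrist"); im,d=robot.camera("wrist"); save("pics/w6.png",im); C=cloud(m,d)
rects(C,.116,.126,(.55,.8,-.2,0)); rects(C,.1,.11,(.4,.8,-.2,0));rects(C,.07,.08,(.4,.8,-.2,0))
print("bench z",np.median(C[(abs(C[...,2])<.01)][:,2]))
rel([(.655,-.0785,.2,-110.1)])
m=model("top"); im,d=robot.camera("top"); C=cloud(m,d); rects(C,.116,.126,(.55,.8,-.2,0),minn=20); rects(C,.04,.0455,(.5,.85,.05,.35),minn=20)
k=(C[...,2]>.04)&(C[...,2]<.046)&(C[...,0]>.65)&(C[...,0]<.75)&(C[...,1]>.1)&(C[...,1]<.25)&(im.sum(-1)>150); Q=C[k]
c=Q[:,:2].mean(0); A=np.c_[Q[:,:2]-c,np.ones(len(Q))]; f=np.linalg.lstsq(A,Q[:,2],rcond=None)[0]; print("scanner top plane",f.round(4),len(Q),c)
E
```

```text
0.116 [646.2 -75.7] [51.4 49.7] 69.3 z 0.1198 px [419.  33.]
0.1 [464.3 -83. ] [43.1 45.8] 59.3 z 0.1053 px [476. 233.]
0.07 [478.7 -76. ] [16.9 48.1] 28.8 z 0.0741 px [452. 212.]
0.07 [550.  -86.5] [51.1 49.6] 69.8 z 0.0756 px [444. 143.]
bench z 0.001307417868409183
t 14.85 pos [0.5537 0.0414 0.2537] head -110.02 q6 1.79 w 0.087 F 0.0
row [0.6816 0.3898 0.2669] 0.0005 rows>= 4.0
0.116 [654.1 -78.4] [50.5 69.6] 69.5 z 0.1191 px [326. 121.]
scanner top plane [0. 0. 0.] 0 [nan nan]<stdin>:8: RuntimeWarning: Mean of empty slice.
  ret = um.true_divide(
```

View pics/w6.png

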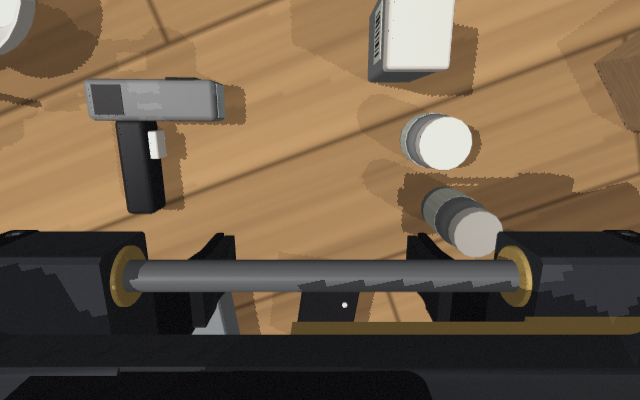

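The wrist view shows the canister at (410,35), jars (440,142) and (465,230), and the scanner lying flat at (150,110) with the trigger released. The canister position agrees with the top view, so I approach it.

```bash
python3 - <<'E'
from h import *
rel([(.655,-.079,.19,-110.4)])
E
```

```text
t 14.9 pos [0.554  0.0417 0.2539] head -109.97 q6 1.79 w 0.0868 F 0.0
row [0.6816 0.3946 0.3182] 0.0024 rows>= 4.1
```

{"op": "move_arm", "data": {"motion": "1 0.682 0.395 0 0.002; 1 0.682 0.395 0 0.002; 1 0.682 0.395 0 0.002; 1 0.682 0.395 0.1 0.002; 1 0.682 0.395 0.318 0.002; 1 0.682 0.395 0.318 0.002; 1 0.682 0.395 0.318 0.002; 1 0.682 0.395 0.318 0.002; 1 0.682 0.395 0.318 0.002"}}

```text
time: 15.65
position: [0.6561, -0.0791, 0.1936]
tool_rot: [0.984, -0.176, 0.002, 0.0]
ft_force: [-0.6, -0.5, 0.1]
grip_width: 0.0872
grip_force: 0.0
```

```bash
python3 - <<'E'
from h import *
rel([(.655,-.079,.084,-110.4)])
E
```

```text
t 15.65 pos [ 0.6561 -0.0791  0.1936] head -110.28 q6 1.64 w 0.0872 F 0.0
row [-0.0072  0.0018  0.5482] 0.0007 rows>= 2.6
```

{"op": "move_arm", "data": {"motion": "1 0 0 0.15 0; 1 0 0 0.3 0; 1 0 0 0.45 0; 1 0 0 0.54 0; 1 0 0 0.54 0; -1 0 0 0.54 0; -1 0 0 0.54 0; -1 0 0 0.54 0; -1 0 0 0.54 0; -1 0 0 0.54 0; -1 0 0 0.54 0; -1 0 0 0.54 0", "newtons": 35}}

```text
time: 16.65
position: [0.6554, -0.08, 0.0844]
tool_rot: [0.984, -0.177, 0.001, -0.0]
ft_force: [0.4, 1.1, 5.5]
grip_width: 0.0499
grip_force: 34.8
```

{"op": "move_arm", "data": {"motion": "-1 0 0 0 0; -1 0 0 0 0; -1 0 0 0 0; -1 0 0 0 0"}}

```text
time: 16.98
position: [0.6554, -0.0801, 0.0844]
tool_rot: [0.984, -0.177, 0.0, -0.0]
ft_force: [0.1, 2.0, 4.8]
grip_width: 0.0498
grip_force: 34.8
```

```bash
python3 - <<'E'
from h import *
rel([])
E
```

```text
t 16.98 pos [ 0.6554 -0.0801  0.0844] head -110.4 q6 1.64 w 0.0498 F 34.8
```

{"op": "move_arm", "data": {"motion": "-1 0 0 -0.1 0; -1 0 0 -0.25 0; -1 0 0 -0.4 0; -1 0 0 -0.55 0; -1 0 0.1 -0.65 0; -1 -0.1 0.25 -0.65 0; -1 -0.2 0.45 -0.65 0; -1 -0.3 0.65 -0.65 0; -1 -0.4 0.8 -0.65 0; -1 -0.4 0.8 -0.65 0; -1 -0.4 0.8 -0.65 0; -1 -0.4 0.8 -0.65 0"}}

```text
time: 17.98
position: [0.524, -0.2025, 0.213]
tool_rot: [0.984, -0.178, -0.0, -0.0]
ft_force: [1.2, 0.1, -4.5]
grip_width: 0.0498
grip_force: 34.9
```

```bash
python3 - <<'E'
from h import *
m=model("wrist"); im,d=robot.camera("wrist"); save("pics/w7.png",im); C=cloud(m,d)
rects(C,.0565,.0665,(.42,.7,-.55,-.25))
k=(C[...,2]>.0565)&(C[...,2]<.0665)&(C[...,0]>.45)&(C[...,0]<.65)&(C[...,1]>-.52)&(C[...,1]<-.27)
print(k.sum(),C[k].min(0),C[k].max(0))
rel([(.5475,-.3932,.215,-73.7)])
E
```

```text
0.0565 [ 548.9 -395.1] [ 90.7 199.5] 16.3 z 0.0618 px [540.  81.]
11555 [ 0.47800247 -0.49642569  0.05650085] [ 0.60692118 -0.28703557  0.0663972 ]
t 18.03 pos [ 0.5247 -0.202   0.2132] head -110.38 q6 1.36 w 0.0498 F 34.9
row [ 0.4399  0.8562 -0.0098] -0.2038 rows>= 5.1
```

View pics/w7.png

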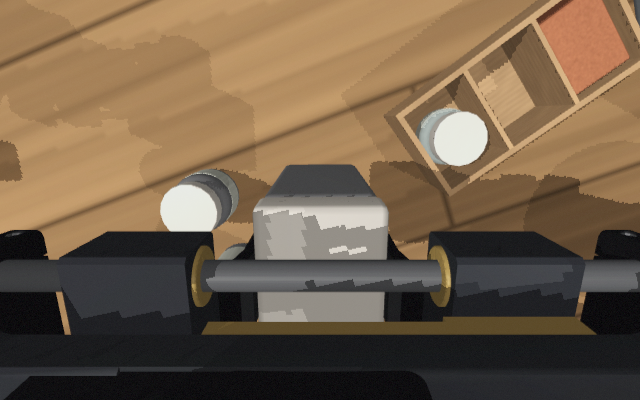

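The canister is held at (320,260). The carton (540,81), with its empty middle at (520,85), agrees with the top view to 2 mm. I move above the slot.

{"op": "move_arm", "data": {"motion": "-1 0.1 0.2 0 -0.05; -1 0.2 0.4 0 -0.1; -1 0.3 0.6 0 -0.15; -1 0.4 0.8 0 -0.2; -1 0.443 0.86 0 -0.204; -1 0.443 0.86 0 -0.204; -1 0.443 0.86 0 -0.204; -1 0.443 0.86 0 -0.204; -1 0.443 0.86 0 -0.204; -1 0.443 0.86 0 -0.204"}}

```text
time: 18.87
position: [0.5478, -0.3923, 0.2135]
tool_rot: [0.99, 0.143, -0.0, -0.001]
ft_force: [-0.3, 0.5, -2.8]
grip_width: 0.05
grip_force: 34.9
```

```bash
python3 - <<'E'
from h import *
rel([(.5482,-.3942,.15,-73.7)])
for n in ["top","scene"]:
    m=model(n); im,d=robot.camera(n); C=cloud(m,d); print(n); rects(C,.235,.26,(.45,.65,-.5,-.3),minn=15); rects(C,.057,.067,(.45,.65,-.52,-.28),minn=20)
    rects(C,.0395,.0455,(.5,.85,.05,.35),minn=20)
E
```

```text
t 18.87 pos [ 0.5478 -0.3923  0.2135] head -73.58 q6 0.5 w 0.05 F 34.9
row [-0.0004  0.0101  0.3177] 0.0007 rows>= 1.5
top
0.0395 [666.8 132.3] [35.  14.1] 36.0 z 0.0409 px [257. 126.]
0.0395 [688.3 209.3] [ 7.1 25.1] 1.7 z 0.0424 px [232. 119.]
0.0395 [685.8 163.5] [11.6 23.7] 55.3 z 0.0415 px [247. 120.]
scene
0.235 [ 558.3 -388.1] [58.2 76.1] 4.6 z 0.2458 px [182. 119.]
0.057 [ 524.7 -337. ] [40.8 40.4] 53.0 z 0.059 px [222. 178.]
0.0395 [692.7 178.7] [130.6  39. ] 69.0 z 0.0412 px [368. 318.]
```

{"op": "move_arm", "data": {"motion": "-1 0 0.01 0.1 0.001; -1 0 0.01 0.2 0.001; -1 0 0.01 0.28 0.001; -1 0 0.01 0.34 0.001; -1 0 0.01 0.38 0.001; -1 0 0.01 0.42 0.001; -1 0 0.01 0.42 0.001; -1 0 0.01 0.42 0.001"}}

```text
time: 19.63
position: [0.5481, -0.3964, 0.1299]
tool_rot: [0.99, 0.14, 0.0, 0.0]
ft_force: [0.2, -0.6, -3.2]
grip_width: 0.0493
grip_force: 34.9
```

```bash
python3 - <<'E'
from h import *
rel([(.5482,-.3942,.0905,-73.7)]); print(robot.get_obs()["ft_force"],robot.get_obs()["moment"])
E
```

```text
t 19.63 pos [ 0.5481 -0.3964  0.1299] head -73.85 q6 0.5 w 0.0493 F 34.9
row [ 0.0034 -0.0104  0.1968] -0.0008 rows>= 0.9
[ 0.24029727 -0.6063821  -3.22379985] [-0.00112084 -0.01223783  0.03317168]
```

{"op": "move_arm", "data": {"motion": "-1 0 -0.01 0.05 0; -1 0 -0.01 0.1 0; -1 0 -0.01 0.14 0; -1 0 -0.01 0.17 0; -1 0 -0.01 0.185 0; -1 0 -0.01 0.195 0; -1 0 -0.01 0.195 0; -1 0 -0.01 0.195 0; -1 0 -0.01 0.195 0"}}

```text
time: 20.38
position: [0.5477, -0.3947, 0.0912]
tool_rot: [0.99, 0.14, 0.0, 0.0]
ft_force: [0.4, 0.3, -3.6]
grip_width: 0.0496
grip_force: 34.9
```

{"op": "move_arm", "data": {"motion": "-1 0 0 0.006 0; -1 0 0 0.009 0; -1 0 0 0.009 0; -1 0 0 0.009 0"}}

```text
time: 20.72
position: [0.5476, -0.3947, 0.0894]
tool_rot: [0.99, 0.14, 0.0, 0.0]
ft_force: [-0.4, -0.6, -1.3]
grip_width: 0.0497
grip_force: 34.9
```

Contact begins (force −3.6 → −1.3 N). I press 0.5 mm more, release and rise.

{"op": "move_arm", "data": {"motion": "-1 0 0 0.003 0; -1 0 0 0.003 0; 1 0 0 0.003 0; 1 0 0 0.003 0; 1 0 0 0.003 0; 1 0 0 0.003 0; 1 0 0 0.003 0; 1 0 0 0.003 0; 1 0 0 0.003 0; 1 0 0 0.003 0; 1 0 0 0.003 0"}}

```text
time: 21.63
position: [0.5474, -0.3944, 0.0883]
tool_rot: [0.99, 0.14, -0.0, -0.0]
ft_force: [-0.1, 0.4, 0.1]
grip_width: 0.0866
grip_force: 0.0
```

{"op": "move_arm", "data": {"motion": "1 0 0 -0.15 0; 1 0 0 -0.35 0; 1 0 0 -0.6 0; 1 0 0 -0.8 0; 1 -0.3 0.2 -0.8 0; 1 -0.5 0.4 -0.8 0; 1 -0.5 0.6 -0.8 0; 1 -0.5 0.8 -0.8 0; 1 -0.5 0.8 -0.8 0; 1 -0.5 0.8 -0.8 0; 1 -0.5 0.8 -0.8 0"}}

```text
time: 22.55
position: [0.4948, -0.5776, 0.2472]
tool_rot: [0.99, 0.139, -0.0, -0.0]
ft_force: [0.1, 0.5, -0.5]
grip_width: 0.0872
grip_force: 0.0
```

```bash
python3 - <<'E'
from h import *
rel([])
for n in ["top","scene","wrist"]:
    m=model(n); im,d=robot.camera(n); C=cloud(m,d); print(n); save(f"pics/{n}9.png",im)
    rects(C,.12,.132,(.45,.65,-.5,-.3),minn=15); rects(C,.057,.067,(.45,.65,-.52,-.28),minn=30)
    rects(C,.0395,.0455,(.5,.85,.05,.35),minn=30)
E
```

```text
t 22.55 pos [ 0.4948 -0.5776  0.2472] head -74.01 q6 0.28 w 0.0872 F 0.0
top
scene
0.12 [ 549.2 -393.4] [71.5 51.1] 17.4 z 0.123 px [195. 158.]
0.057 [ 527.5 -333.2] [42.4 43.8] 14.9 z 0.0592 px [222. 179.]
0.0395 [692.8 178.2] [131.2  39.7] 69.3 z 0.0411 px [367. 319.]
wrist
0.12 [ 547.7 -395.2] [69.4 51.1] 16.2 z 0.1246 px [115.  69.]
0.057 [ 536.7 -423.9] [31.5  2.3] 12.7 z 0.0624 px [181. 100.]
0.057 [ 521.2 -322.7] [44.3 20.6] 15.1 z 0.061 px [76. 86.]
0.057 [ 562.7 -416.3] [20.1  1. ] 16.5 z 0.0625 px [178.  70.]
0.057 [ 579.4 -411.5] [13.4  1.5] 18.2 z 0.0624 px [176.  50.]
0.057 [ 549.2 -394.2] [ 90.3 199.4] 16.3 z 0.0627 px [164.  82.]
```

View pics/scene9.png

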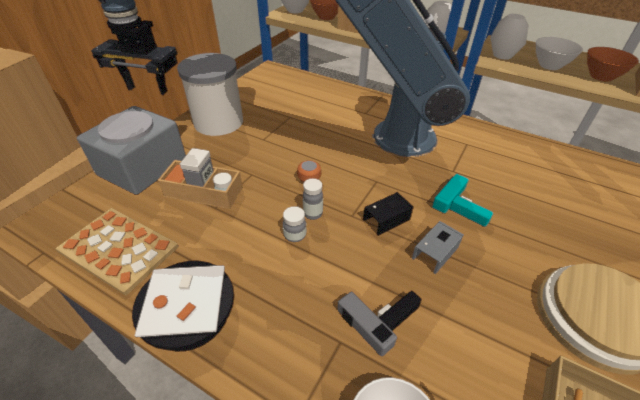

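The scene view shows the canister upright in the middle compartment (196,168), its top at 0.1246 m, so it is down on the floor and within 2 mm of centre. The scanner lies flat at (378,320), and the jars and pot have not moved. I hand the job in.

```bash
python3 -c "
from rig import robot
print(robot.hand_in())"
```

```text
the job is handed in; nothing more can be done
None
```

The scanner was drawn out, regripped by the handle and aimed at the label for about 1.8 s with the trigger pulled, then laid flat; the canister stands in the carton's middle compartment, and the job was handed in at about 22.7 s (no verdict returned).

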